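# Put the pipe couplers back in order of size on the cupboard shelf

### The arm

A 6-joint arm with a two-finger parallel gripper is mounted at the origin on the work surface. World frame = base frame: x ahead of the robot, y to its left, z up, the work surface at z = 0. Lengths are in m, angles in degrees, forces in N, time in s.
With the tool pointing down it reaches from about 0.35 to 0.725 m from the base axis. Payload 6 kg.
Tool frame: the origin (TCP) lies between the finger pads; the fingertips stand 25 mm ahead of it and the grasp point (between the pads) lies 6 mm ahead of it; z points along the fingers, y is the line along which they close (so a half turn about z gives the same grasp; the last joint's range is limited). The gripper opens to 85 mm and grips with 20 to 120 N. Pads are 22 mm wide; open, the fingers measure 114 mm over their backs; the gripper's body (76 mm by 85 mm) begins 54 mm behind the grasp point. The pads swing forward as they close: fully open they stand 13 mm farther back than shut.
Start: joints at [85.984, 2.303, 4.859, 0, -92.561, -19.12], TCP at [0.236, 0.552, 0.256] pointing down, gripper open.
Joint ranges: [-146.85, 146.85], [-73.84, 115.35], [-62.03, 85.46], [-188.31, 113.3], [-161.28, -10.13], [-171.36, 171.36]. Speed limits (degrees/s): [147.25, 147.25, 172.46, 180, 180, 180].

### API

Orientations are given as [roll, pitch, yaw] about the fixed x, y, z axes, in that order (R = Rz(yaw) Ry(pitch) Rx(roll)).
In Python, from plant import * gives the robot as it stands.
- The arm moves only by the tool play_rows, never from a script. Its argument "motion" is a list that holds one entry, the list of rows, each a list of 7 numbers: the shift along the tool's x, y, z in mm, then the turn, a rotation vector about the tool's x, y, z in degrees, then the closure in counts, from 0 (fully open) to 255 (shut). In form: [[[dx, dy, dz, rx, ry, rz, hand], ...]]. A call has 1 to 5 rows; each row is the pose to reach, as a shift and turn from the pose commanded when the call began, along the tool's axes at that moment; what a row does not reach only later rows make up. A row lasts 1/8 s, in which the tool goes at most 62.5 mm and 10.7 degrees, less where a joint would pass 70% of its speed; a pose out of reach is approached as far as the arm can. A call with a gripper value outside its range is refused whole. The fingers move at their own pace and stop on an object; "squeeze" is the grip in N (left out, the last holds). Time passes only in rows, so rows that repeat a pose let the fingers close. It gives the time, the measured TCP pose, the force, the opening and the grip force at its end, in the units of the state.
- get_state(): the state, without advancing time (a new reading comes with each control period).
- read_camera(name): name is "scene" or "top" or "wrist"; returns a dict with "image" (400x640x3 uint8, red, green, blue), "intrinsics" (3x3 intrinsics, pixels), "position" and "attitude" of the camera in the world; the wrist camera has in their place "hand_eye" (4x4, takes a point from camera to tool coordinates, whose origin is the TCP and whose axes are the flange's). Camera axes: x right, y up, looking along -z (the intrinsics and any distortion apply to the point x, -y, -z); pixel columns grow to the right and rows downward; lengths in m; the calibration is good to about 2 mm. A picture is of the moment at which its call begins: read the wrist's pose just before it. There is no depth.
- sign_off(): hands the job in; it is judged then, once.
The state is a dict: "t": time; "joint_pos": joint angles; "qd": joint speeds; "tau": joint torques, N m; "ee_pos": TCP position; "tcp_rot": TCP orientation; "ft_force": force on the tool from outside, world axes, zero at the start; "wrist_torque": the same for the moment, N m; "grip_width": finger opening in m; "grasp_force": force on a finger pad.
Only numpy, scipy, OpenCV 4.12 (cv2) and the standard library are available. Lean on these libraries where they do the work, as an engineer would, in place of code of your own. Each camera call takes 0.05 s, during which the arm holds its last target. There are 200 camera calls.

### The job

A brass hexagonal socket has strayed into the row of black pads where the four white pipe couplers are kept: take it out and stand it upright in the large front compartment of the open washer tin. Stand the four couplers upright on the pads, one in the middle of each, in order of size with the smallest on the pad next to the tin and the largest at the far end. Leave the tin where it stands.

Things in the scene. Friction and masses are not known exactly. Their poses are not given: they have to be found in the camera images.
- coupler_20: the smallest of four white plastic pipe couplers: a plain white tube standing on end, 26 mm outside diameter, 36 mm tall, to be gripped round the outside. At the start it stands on one of the two middle pads. Origin at the centre of its underside, z up its axis.
- coupler_25: the second smallest of four white plastic pipe couplers: a plain white tube standing on end, 33 mm outside diameter, 43 mm tall, to be gripped round the outside. At the start it stands on the shelf between the robot and the row of pads. Origin at the centre of its underside, z up its axis.
- coupler_32: the second largest of four white plastic pipe couplers: a plain white tube standing on end, 41 mm outside diameter, 50 mm tall, to be gripped round the outside. At the start it stands on the shelf between the robot and the row of pads. Origin at the centre of its underside, z up its axis.
- coupler_40: the largest of four white plastic pipe couplers: a plain white tube standing on end, 50 mm outside diameter, 58 mm tall, to be gripped round the outside. At the start it stands on the shelf between the robot and the row of pads. Origin at the centre of its underside, z up its axis.
- brass_socket: the one part that does not belong in the row: a yellow brass hexagonal socket standing on end, a plain hexagonal prism 30 mm across flats (35 mm across corners), 56 mm tall, about 160 g; at the start it stands on one of the two middle pads. Origin at the centre of its underside, z up; two opposite flats face its +x and -x, the other flats lie at 60 degree steps from these.
- pad_a: the end pad at the strip's +y end (the robot's left); one of four equal flat round black pads, 60 mm across, 82 mm apart in a straight row (pad_a, b, c, d) on a light grey strip, 76 x 330 x 2.5 mm, lying on the blue-grey shelf (top 55 mm above the work surface). Origin at the pad's centre, at the height things stand on; y runs along the row from pad_d to pad_a, z up.
- pad_b: the pad next to pad_a; one of four equal flat round black pads, 60 mm across, 82 mm apart in a straight row (pad_a, b, c, d) on a light grey strip, 76 x 330 x 2.5 mm, lying on the blue-grey shelf (top 55 mm above the work surface). Origin at the pad's centre, at the height things stand on; y runs along the row from pad_d to pad_a, z up.
- pad_c: the pad next to pad_d; one of four equal flat round black pads, 60 mm across, 82 mm apart in a straight row (pad_a, b, c, d) on a light grey strip, 76 x 330 x 2.5 mm, lying on the blue-grey shelf (top 55 mm above the work surface). Origin at the pad's centre, at the height things stand on; y runs along the row from pad_d to pad_a, z up.
- pad_d: the end pad at the strip's -y end (the robot's right); one of four equal flat round black pads, 60 mm across, 82 mm apart in a straight row (pad_a, b, c, d) on a light grey strip, 76 x 330 x 2.5 mm, lying on the blue-grey shelf (top 55 mm above the work surface). Origin at the pad's centre, at the height things stand on; y runs along the row from pad_d to pad_a, z up.
- washer_tin: open loose white tin, 110 (x) by 130 (y) by 32 mm high, walls and floor 2 mm, just beyond one end of the row (beyond pad_a or pad_d, it varies; a red can is at the other). Lid folded back on the far (+x) side. A divider at x = +25 mm fences off rear washers; the empty front compartment is 77 x 126 mm, centred at x = -14 mm, y = 0. Origin: centre of the underside of the box, z up.
Mind the look-alikes: they are no part of the job. Leave any green look-alike of the coupler_40 alone. What is shaped like the coupler_25 but green is not meant.

How it is judged:
By the outcome, as a careful person would: the job done as asked, in the order asked, and still so for the second after the job is handed in, with the robot touching nothing.
It also fails if it takes over 99 s, if anything falls off the work surface, if the arm or the gripper's body presses on something with over 40 N, if the wrist force passes 120 N, or if a joint passes its speed limit or range.

## Working session

There is one attempt and no reset: what is moved stays moved. The work goes in short steps, Python scripts to look and compute and a tool call to move; the robot and the scene stay as the last step left them, time stands still between calls to the robot, and variables do not carry over. Pictures are saved under pics/ and viewed, at most 14 in all, crops included, and the job is handed in when it is done.

Besides the shell and the picture viewer there is one more tool, called after "Call:" by a JSON object that holds its "name" and its "arguments", one argument or row to a line. play_rows: Moves the arm, as the interface text tells. Its arguments: {"type":"object","properties":{"motion":{"type":"array","items":{"type":"array","items":{"type":"array","items":{"type":"number"}}}},"squeeze":{"type":"number"}},"required":["motion"]}

```bash
ls; mkdir -p pics
python3 - <<'E'
from plant import *
import cv2
s=get_state();print({k:s[k] for k in('t','ee_pos','tcp_rot','grip_width','ft_force')})
for n in("scene","top"):
    c=read_camera(n);cv2.imwrite(f"pics/{n}0.png",c["image"][:,:,::-1]);print(n,c["intrinsics"],c["position"],c["attitude"],[k for k in c])
c=read_camera("wrist");print(c["hand_eye"],c["intrinsics"],c.keys())
E
```

```text
pics
{'t': 0.0, 'ee_pos': array([0.23555278, 0.55151505, 0.25525118]), 'tcp_rot': array([ 1.79895430e+02, -8.67766642e-03, -2.31354032e+01]), 'grip_width': 0.08557081745296274, 'ft_force': array([-0.62673167,  0.08426264,  0.07370032])}
scene [[463.00488955   0.         314.44714192]
 [  0.         463.00488955 202.71753712]
 [  0.           0.           1.        ]] [0.83853584 0.60767969 0.64988505] [ 49.57765598   0.7885611  149.20302809] ['image', 'intrinsics', 'position', 'attitude']
top [[375.07537571   0.         321.92569861]
 [  0.         375.07537571 194.34805466]
 [  0.           0.           1.        ]] [0.34662214 0.0062474  0.84404411] [  8.51777849   1.00901606 -90.54560326] ['image', 'intrinsics', 'position', 'attitude']
[[-4.78215810e-04  9.52411190e-01  3.04815839e-01  7.84258779e-02]
 [ 9.99999727e-01  2.83518237e-04  6.83001703e-04  1.00861212e-03]
 [ 5.64077616e-04  3.04816082e-01 -9.52411066e-01 -1.16801378e-01]
 [ 0.00000000e+00  0.00000000e+00  0.00000000e+00  1.00000000e+00]] [[316.70781069   0.         320.92262681]
 [  0.         316.70781069 200.73242957]
 [  0.           0.           1.        ]] dict_keys(['image', 'intrinsics', 'hand_eye'])
```

View pics/top0.png

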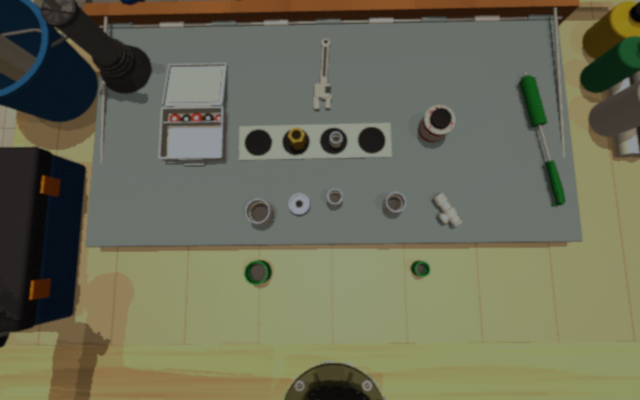

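View pics/scene0.png

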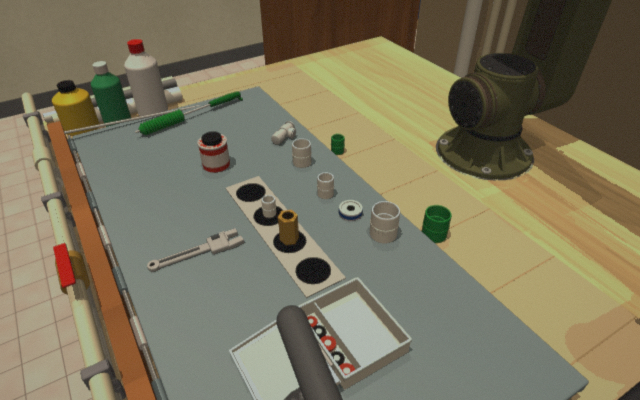

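The tin is at left (+y, next to pad_a), so the order is 20→a, 25→b, 32→c, 40→d. In the top view the brass is at about (297,140), coupler_20 at (337,140), coupler_40 at (259,211), coupler_25 at (335,197) and coupler_32 at (395,203). Two green look-alikes, at (258,272) and (421,268), are not meant. A crop will confirm this.

```bash
cat > h.py <<'E'
from plant import *
import cv2, numpy as np
from scipy.spatial.transform import Rotation as R
def ray(c,uv,z,T=None):
    K=c["intrinsics"]
    d=np.array([(uv[0]-K[0,2])/K[0,0],-(uv[1]-K[1,2])/K[1,1],-1.])
    if T is None: o=np.array(c["position"]); d=R.from_euler('xyz',c["attitude"],degrees=True).apply(d)
    else: o=T[:3,3]; d=T[:3,:3]@d
    return o+d*(z-o[2])/d[2]
def wristT(s,c):
    T=np.eye(4);T[:3,:3]=R.from_euler('xyz',s["tcp_rot"],degrees=True).as_matrix();T[:3,3]=s["ee_pos"];return T@c["hand_eye"]
E
python3 - <<'E'
import cv2
i=cv2.imread("pics/top0.png");cv2.imwrite("pics/crop1.png",cv2.resize(i[95:230,155:415],None,fx=3,fy=3,interpolation=cv2.INTER_CUBIC))
E
```

```text
(no output)
```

View pics/crop1.png

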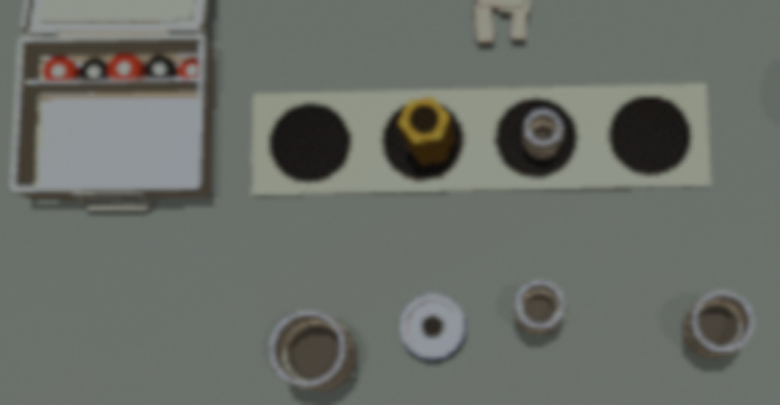

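Run:
```python
from h import *
c=read_camera("top")
P={'a':(310,142,.058),'b':(422,138.5,.058),'c':(537,138,.058),'d':(650,135,.058),'brass':(424,121,.114),'c20':(543,129,.094),'c25':(539,304,.098),'c32':(722,321,.105),'c40':(309,349,.113),
'tFL':(11,189,.087),'tFR':(201,190,.087),'tBR':(207,38,.087),'tBL':(21,41,.087),'c25L':(516,304,.098),'c25R':(563,304,.098),'c32L':(692,321,.105),'c32R':(752,321,.105),'c40L':(271,349,.113),'c40R':(346,349,.113),'roll':(432,327,.065)}
W={}
for k,(x,y,z) in P.items():
    W[k]=ray(c,(155+(x+.5)/3-.5,95+(y+.5)/3-.5),z); print(k,W[k].round(4))
print(np.linalg.norm(W['a']-W['d'])/3, [np.linalg.norm(W[k+'L']-W[k+'R']).round(4) for k in('c25','c32','c40')],np.linalg.norm(W['tFL']-W['tFR']),np.linalg.norm(W['tBR']-W['tFR']))
```

```text
a [0.5811 0.1567 0.058 ]
b [0.5825 0.0755 0.058 ]
c [ 0.5817 -0.0076  0.058 ]
d [ 0.5827 -0.089   0.058 ]
brass [0.5779 0.0693 0.114 ]
c20 [ 0.5773 -0.0112  0.094 ]
c25 [ 0.4548 -0.0066  0.098 ]
c32 [ 0.441 -0.127  0.105]
c40 [0.4247 0.1446 0.113 ]
tFL [0.5417 0.3594 0.087 ]
tFR [0.5392 0.2265 0.087 ]
tBR [0.6496 0.2255 0.087 ]
tBL [0.6496 0.3582 0.087 ]
c25L [0.455  0.0088 0.098 ]
c25R [ 0.4546 -0.0226  0.098 ]
c32L [ 0.4413 -0.1073  0.105 ]
c32R [ 0.4408 -0.1467  0.105 ]
c40L [0.425  0.1696 0.113 ]
c40R [0.4244 0.1203 0.113 ]
roll [0.4443 0.0678 0.065 ]
0.08189068437899831 [np.float64(0.0315), np.float64(0.0395), np.float64(0.0493)] 0.13293776010102779 0.1104689453687768
```

All five parts and the tin check out: pad pitch is 81.9 mm, diameters are within 2 mm, and the tin is 133 x 110. I'll go over the brass socket first, turning to yaw -90.

Call:
{"name": "play_rows", "arguments": {
  "motion": [
    [[50, 31, 0, 0, 0, 10, 0], [100, 62, 0, 0, 0, 20, 0], [150, 93, 0, 0, 0, 30, 0], [200, 124, 0, 0, 0, 40, 0], [250, 155, 0, 0, 0, 50, 0]]
  ]
}}

```text
t: 0.82
ee_pos: [0.4054, 0.3093, 0.2564]
tcp_rot: [-180.0, 0.0, -73.4]
ft_force: [-0.2, 0.7, 0.3]
grip_width: 0.0856
grasp_force: 0.0
```

Call:
{"name": "play_rows", "arguments": {
  "motion": [
    [[56, -19, 0, 0, 0, 4, 0], [112, -38, 0, 0, 0, 8, 0], [168, -58, 0, 0, 0, 12, 0], [224, -77, 0, 0, 0, 17, 0], [280, -97, 0, 0, 0, 17, 0]]
  ]
}}

```text
t: 1.45
ee_pos: [0.5796, 0.0694, 0.2563]
tcp_rot: [-180.0, 0.0, -90.2]
ft_force: [0.0, 0.9, 0.4]
grip_width: 0.0851
grasp_force: 0.0
```

Run:
```python
from h import *
s=get_state();c=read_camera("wrist");print(s["ee_pos"],s["tcp_rot"]);cv2.imwrite("pics/w1.png",c["image"][:,:,::-1])
np.savez("w1",T=wristT(s,c),K=c["intrinsics"])
```

```text
[0.57960362 0.06940433 0.25631768] [-1.79989294e+02  1.01995233e-02 -9.01857632e+01]
```

View pics/w1.png

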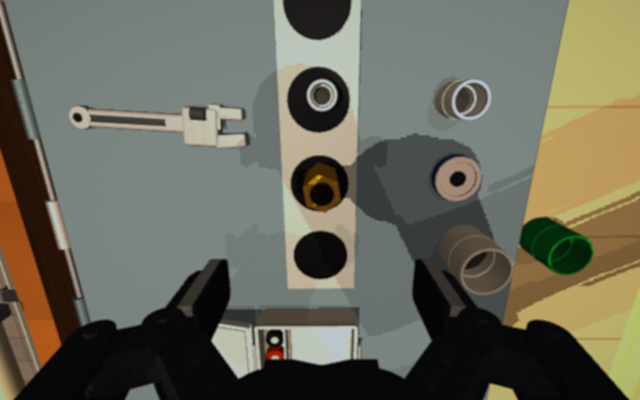

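The view has brass top centre at (322,190), coupler_20 top at (322,96), pads a (320,255), b (320,183) and c (318,99), coupler_25 top at (471,100) and coupler_40 top at (485,269).

Run:
```python
from h import *
f=np.load("w1.npz");c={"intrinsics":f["K"]}
for k,u,v,z in [('brass',322,190,.114),('c20',322,96,.094),('a',320,255,.058),('b',320,183,.058),('c',318,99,.058),('c25',471,100,.098),('c40',485,269,.113)]:
    print(k,ray(c,(u,v),z,f["T"]).round(4))
i=cv2.imread("pics/w1.png");cv2.imwrite("pics/c2.png",cv2.resize(i[140:225,275:365],None,fx=6,fy=6,interpolation=cv2.INTER_CUBIC))
```

```text
brass [0.5787 0.0638 0.114 ]
c20 [ 0.5785 -0.0122  0.094 ]
a [0.581  0.1544 0.058 ]
b [0.5807 0.0722 0.058 ]
c [ 0.5822 -0.0099  0.058 ]
c25 [ 0.4552 -0.0086  0.098 ]
c40 [0.4279 0.1406 0.113 ]
```

View pics/c2.png

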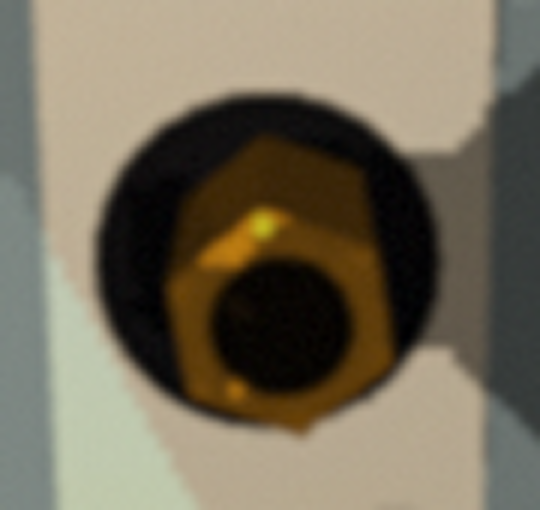

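Brass bore centre is (322,194) full-frame, and its flats are turned about +8°. I'll descend with yaw -82 and grip.

Call:
{"name": "play_rows", "arguments": {
  "motion": [
    [[1, 1, 50, 0, 0, -8, 0], [1, 1, 100, 0, 0, -8, 0], [1, 1, 150, 0, 0, -8, 0], [1, 1, 150, 0, 0, -8, 255], [1, 1, 150, 0, 0, -8, 255]]
  ],
  "squeeze": 40
}}

```text
t: 2.12
ee_pos: [0.5789, 0.0703, 0.1089]
tcp_rot: [-179.8, -0.0, -82.1]
ft_force: [0.5, -0.6, 1.6]
grip_width: 0.0518
grasp_force: 0.0
```

Call:
{"name": "play_rows", "arguments": {
  "motion": [
    [[0, 0, 0, 0, 0, 0, 255], [0, 0, 0, 0, 0, 0, 255], [0, 0, 0, 0, 0, 0, 255], [0, 0, 0, 0, 0, 0, 255]]
  ]
}}

```text
t: 2.62
ee_pos: [0.5791, 0.0706, 0.1095]
tcp_rot: [-179.7, 0.0, -82.1]
ft_force: [-0.7, 0.3, 6.4]
grip_width: 0.0294
grasp_force: 40.6
```

Call:
{"name": "play_rows", "arguments": {
  "motion": [
    [[0, 0, -35, 0, 0, 0, 255], [0, 0, -80, 0, 0, -10, 255], [-55, -8, -80, 0, 0, -20, 255], [-110, -16, -80, 0, 0, -30, 255], [-165, -24, -80, 0, 0, -40, 255]]
  ]
}}

```text
t: 3.25
ee_pos: [0.5788, 0.2386, 0.1872]
tcp_rot: [-179.9, 0.0, -41.8]
ft_force: [0.7, -0.6, -1.6]
grip_width: 0.0295
grasp_force: 39.9
```

Call:
{"name": "play_rows", "arguments": {
  "motion": [
    [[-17, -20, 0, 0, 0, -10, 255], [-35, -41, 0, 0, 0, -20, 255], [-35, -41, 0, 0, 0, -30, 255], [-35, -41, 0, 0, 0, -40, 255], [-35, -41, 0, 0, 0, -42, 255]]
  ]
}}

```text
t: 3.88
ee_pos: [0.5805, 0.291, 0.1867]
tcp_rot: [-180.0, -0.0, -0.1]
ft_force: [0.5, 0.7, -1.4]
grip_width: 0.0298
grasp_force: 39.9
```

Run:
```python
from h import *
s=get_state();c=read_camera("scene");print(s["ee_pos"],s["tcp_rot"]);cv2.imwrite("pics/s2.png",cv2.resize(c["image"][220:400,180:440,::-1],None,fx=2.5,fy=2.5))
c=read_camera("wrist");cv2.imwrite("pics/w3.png",c["image"][:,:,::-1])
np.savez("w3",T=wristT(s,c),K=c["intrinsics"])
```

```text
[0.5804895  0.29097612 0.18667556] [-1.79977163e+02 -8.80852772e-03 -1.15215001e-01]
```

View pics/w3.png

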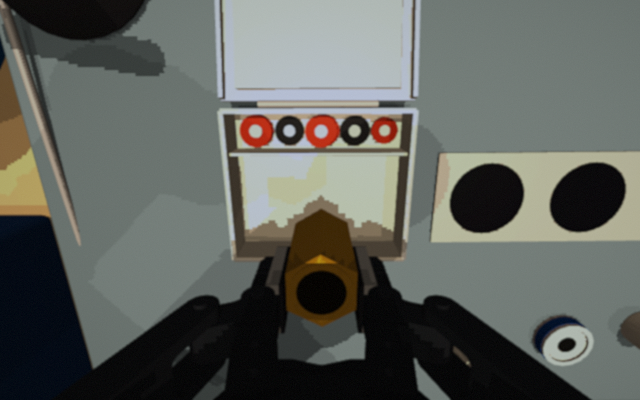

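The socket hangs over the front compartment. Tin rim corners are at (220,110), (417,108), (233,260) and (405,257), with the divider top near v=153. I'll check the centre.

Run:
```python
from h import *
f=np.load("w3.npz");c={"intrinsics":f["K"]}
for u,v in [(220,110),(417,108),(233,260),(405,257),(230,153),(408,153)]: print(ray(c,(u,v),.087,f["T"]).round(4))
```

```text
[0.6521 0.3563 0.087 ]
[0.653  0.2269 0.087 ]
[0.5419 0.3573 0.087 ]
[0.5442 0.2262 0.087 ]
[0.6237 0.3523 0.087 ]
[0.6234 0.2304 0.087 ]
```

Call:
{"name": "play_rows", "arguments": {
  "motion": [
    [[3, -1, 35, 0, 0, 0, 255], [3, -1, 62, 0, 0, 0, 255], [3, -1, 73, 0, 0, 0, 255], [3, -1, 77, 0, 0, 0, 255], [3, -1, 77, 0, 0, 0, 255]]
  ]
}}

```text
t: 4.6
ee_pos: [0.5839, 0.2919, 0.1104]
tcp_rot: [-180.0, -0.1, -0.2]
ft_force: [0.7, 0.6, -0.6]
grip_width: 0.029
grasp_force: 39.9
```

Call:
{"name": "play_rows", "arguments": {
  "motion": [
    [[0, 0, 1, 0, 0, 0, 255], [0, 0, 2, 0, 0, 0, 255], [0, 0, 2, 0, 0, 0, 255]]
  ]
}}

```text
t: 4.97
ee_pos: [0.584, 0.2921, 0.109]
tcp_rot: [-179.9, -0.1, -0.1]
ft_force: [-2.0, 0.3, 5.2]
grip_width: 0.0298
grasp_force: 40.7
```

Call:
{"name": "play_rows", "arguments": {
  "motion": [
    [[0, 0, 0, 0, 0, 0, 75], [0, 0, 0, 0, 0, 0, 75], [0, 0, 0, 0, 0, 0, 75], [0, 0, -20, 0, 0, 0, 75], [0, 0, -65, 0, 0, 0, 75]]
  ]
}}

```text
t: 5.6
ee_pos: [0.5827, 0.2912, 0.1718]
tcp_rot: [179.8, 0.2, -0.1]
ft_force: [0.2, 0.9, 0.7]
grip_width: 0.0602
grasp_force: 0.0
```

Call:
{"name": "play_rows", "arguments": {
  "motion": [
    [[0, 30, -30, 0, 0, 10, 75], [-1, 90, -30, 0, 0, 20, 75], [-2, 150, -30, 0, 0, 30, 75], [-3, 210, -30, 0, 0, 40, 75], [-4, 270, -30, 0, 0, 50, 75]]
  ]
}}

```text
t: 6.22
ee_pos: [0.5788, 0.0199, 0.2044]
tcp_rot: [-179.9, -0.1, -50.4]
ft_force: [1.6, -0.7, 1.1]
grip_width: 0.0605
grasp_force: 0.0
```

Call:
{"name": "play_rows", "arguments": {
  "motion": [
    [[0, 0, 0, 0, 0, 10, 75], [0, 0, 0, 0, 0, 20, 75], [0, 0, 0, 0, 0, 30, 75], [0, 0, 0, 0, 0, 40, 75], [0, 0, 0, 0, 0, 40, 75]]
  ]
}}

```text
t: 6.85
ee_pos: [0.5791, 0.0217, 0.2039]
tcp_rot: [-179.9, 0.0, -90.0]
ft_force: [0.1, 0.9, -0.2]
grip_width: 0.0602
grasp_force: 0.0
```

Call:
{"name": "play_rows", "arguments": {
  "motion": [
    [[34, 1, 30, 0, 0, 0, 75], [34, 1, 80, 0, 0, 0, 75], [34, 1, 115, 0, 0, 0, 75], [34, 1, 115, 0, 0, 0, 75], [34, 1, 115, 0, 0, 0, 255]]
  ],
  "squeeze": 25
}}

```text
t: 7.48
ee_pos: [0.579, -0.0122, 0.0899]
tcp_rot: [-179.8, -0.0, -90.0]
ft_force: [0.9, 0.0, 0.3]
grip_width: 0.0437
grasp_force: 0.0
```

Call:
{"name": "play_rows", "arguments": {
  "motion": [
    [[0, 0, 0, 0, 0, 0, 255], [0, 0, 0, 0, 0, 0, 255], [0, 0, 0, 0, 0, 0, 255], [0, 0, 0, 0, 0, 0, 255]]
  ]
}}

```text
t: 7.98
ee_pos: [0.5791, -0.012, 0.09]
tcp_rot: [-179.8, 0.0, -90.1]
ft_force: [-0.3, 1.2, 6.1]
grip_width: 0.0252
grasp_force: 24.8
```

Call:
{"name": "play_rows", "arguments": {
  "motion": [
    [[0, 0, -25, 0, 0, 0, 255], [-20, 0, -60, 0, 0, 0, 255], [-75, -1, -60, 0, 0, 0, 255], [-130, -2, -60, 0, 0, 0, 255], [-167, -2, -60, 0, 0, 0, 255]]
  ]
}}

```text
t: 8.6
ee_pos: [0.5801, 0.157, 0.1479]
tcp_rot: [-180.0, 0.0, -90.1]
ft_force: [-0.2, 0.6, 0.0]
grip_width: 0.0251
grasp_force: 24.7
```

Call:
{"name": "play_rows", "arguments": {
  "motion": [
    [[0, 0, 20, 0, 0, 0, 255], [0, 0, 48, 0, 0, 0, 255], [0, 0, 57, 0, 0, 0, 255], [0, 0, 60, 0, 0, 0, 255], [0, 0, 60, 0, 0, 0, 255]]
  ]
}}

```text
t: 9.22
ee_pos: [0.5804, 0.1538, 0.0896]
tcp_rot: [-179.9, -0.0, -90.1]
ft_force: [-5.4, -1.6, 8.1]
grip_width: 0.0251
grasp_force: 26.0
```

Call:
{"name": "play_rows", "arguments": {
  "motion": [
    [[0, 0, 0, 0, 0, 0, 75], [0, 0, 0, 0, 0, 0, 75], [0, 0, 0, 0, 0, 0, 75], [0, 0, -30, 0, 0, 0, 75], [0, 0, -80, 0, 0, 0, 75]]
  ]
}}

```text
t: 9.85
ee_pos: [0.5792, 0.1542, 0.1658]
tcp_rot: [179.8, -0.1, -90.1]
ft_force: [1.7, 0.8, 0.1]
grip_width: 0.0601
grasp_force: 0.0
```

Call:
{"name": "play_rows", "arguments": {
  "motion": [
    [[0, 0, -50, 0, 0, 0, 75], [0, 0, -85, 0, 0, 0, 75], [0, 0, -85, 0, 0, 0, 75], [0, 0, -85, 0, 0, 0, 75]]
  ]
}}

```text
t: 10.35
ee_pos: [0.58, 0.1548, 0.2513]
tcp_rot: [179.9, -0.0, -90.1]
ft_force: [-0.0, -0.2, -1.0]
grip_width: 0.06
grasp_force: 0.0
```

Run:
```python
from h import *
s=get_state();c=read_camera("wrist");t=read_camera("top");print(s["ee_pos"],s["tcp_rot"])
cv2.imwrite("pics/top1.png",t["image"][:,:,::-1])
np.savez("w4",T=wristT(s,c),K=c["intrinsics"])
a=cv2.resize(c["image"][20:270,260:380,::-1],None,fx=2.3,fy=2.3,interpolation=cv2.INTER_CUBIC)
cv2.imwrite("pics/w4.png",a)
```

```text
[0.57995143 0.15482481 0.2513297 ] [ 1.79927570e+02 -1.15498358e-02 -9.01345476e+01]
```

View pics/w4.png

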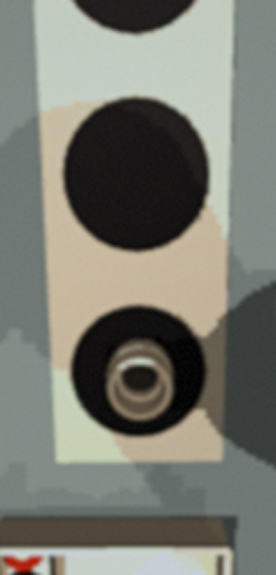

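Coupler_20 stands on pad a: the pad spans (72..205, 305..437) in the crop, the coupler's base near-edge is about (139,338), and its rim far-edge is about (139,421). I'll compute the offset.

```bash
python3 - <<'E'
from h import *
f=np.load("w4.npz");c={"intrinsics":f["K"]}
g=lambda x,y,z: ray(c,(260+(x+.5)/2.3-.5,20+(y+.5)/2.3-.5),z,f["T"]).round(4)[:2]
print("pad a",g(138,305,.058),g(138,437,.058),g(72,371,.058),g(205,371,.058))
print("pad b",g(136,96,.058),g(136,250,.058),g(63,173,.058),g(209,173,.058))
print("c20 base near",g(139,338,.058),"rim far",g(139,421,.094),g(106,390,.094),g(173,390,.094))
E
python3 - <<'E'
import cv2
i=cv2.imread("pics/top1.png");cv2.imwrite("pics/top1c.png",cv2.resize(i[95:230,155:415],None,fx=3,fy=3,interpolation=cv2.INTER_CUBIC))
E
```

```text
pad a [0.5809 0.1253] [0.5811 0.1849] [0.6099 0.1541] [0.5516 0.1543]
pad b [0.5813 0.0433] [0.5816 0.1023] [0.611  0.0718] [0.552 0.072]
c20 base near [0.5805 0.1395] rim far [0.5805 0.1655] [0.5934 0.1527] [0.5672 0.1528]
```

Coupler_20 is about 2.5 mm off the pad centre, which is fine. Next is coupler_25.

Call:
{"name": "play_rows", "arguments": {
  "motion": [
    [[40, 31, 0, 0, 0, 0, 75], [81, 62, 0, 0, 0, 0, 75], [122, 93, 20, 0, 0, 0, 75], [163, 125, 40, 0, 0, 0, 75], [163, 125, 80, 0, 0, 0, 75]]
  ]
}}

```text
t: 11.08
ee_pos: [0.4541, -0.0098, 0.173]
tcp_rot: [-179.8, 0.0, -90.3]
ft_force: [0.3, 0.0, -0.4]
grip_width: 0.0603
grasp_force: 0.0
```

Call:
{"name": "play_rows", "arguments": {
  "motion": [
    [[0, 0, 45, 0, 0, 0, 75], [0, 0, 83, 0, 0, 0, 75], [0, 0, 83, 0, 0, 0, 75], [0, 0, 83, 0, 0, 0, 255], [0, 0, 83, 0, 0, 0, 255]]
  ]
}}

```text
t: 11.7
ee_pos: [0.4559, -0.0077, 0.0915]
tcp_rot: [-179.8, 0.0, -90.1]
ft_force: [1.0, -0.2, 2.1]
grip_width: 0.0322
grasp_force: 24.9
```

Call:
{"name": "play_rows", "arguments": {
  "motion": [
    [[0, 0, 0, 0, 0, 0, 255], [0, 0, 0, 0, 0, 0, 255], [0, 0, 0, 0, 0, 0, 255]]
  ]
}}

```text
t: 12.08
ee_pos: [0.4559, -0.0077, 0.0914]
tcp_rot: [-179.8, 0.0, -90.1]
ft_force: [-1.0, 0.5, 6.3]
grip_width: 0.0323
grasp_force: 25.3
```

Call:
{"name": "play_rows", "arguments": {
  "motion": [
    [[0, 0, -30, 0, 0, 0, 255], [0, 0, -60, 0, 0, 0, 255], [-27, -42, -60, 0, 0, 0, 255], [-54, -84, -60, 0, 0, 0, 255], [-82, -125, -60, 0, 0, 0, 255]]
  ]
}}

```text
t: 12.7
ee_pos: [0.5814, 0.0747, 0.1497]
tcp_rot: [-180.0, 0.0, -90.1]
ft_force: [1.1, -1.1, -0.1]
grip_width: 0.0322
grasp_force: 25.1
```

Call:
{"name": "play_rows", "arguments": {
  "motion": [
    [[0, 0, 0, 0, 0, 0, 255], [0, 0, 30, 0, 0, 0, 255], [0, 0, 50, 0, 0, 0, 255], [0, 0, 56, 0, 0, 0, 255], [0, 0, 56, 0, 0, 0, 255]]
  ]
}}

```text
t: 13.32
ee_pos: [0.58, 0.0736, 0.0942]
tcp_rot: [-179.9, -0.0, -90.1]
ft_force: [0.3, -0.2, -0.9]
grip_width: 0.032
grasp_force: 25.2
```

Call:
{"name": "play_rows", "arguments": {
  "motion": [
    [[0, 0, 1, 0, 0, 0, 255], [0, 0, 2, 0, 0, 0, 255], [0, 0, 2, 0, 0, 0, 255]]
  ]
}}

```text
t: 13.7
ee_pos: [0.5802, 0.0736, 0.0938]
tcp_rot: [-179.9, -0.0, -90.1]
ft_force: [-5.7, 1.1, 10.5]
grip_width: 0.0324
grasp_force: 26.3
```

Call:
{"name": "play_rows", "arguments": {
  "motion": [
    [[0, 0, 0, 0, 0, 0, 75], [0, 0, 0, 0, 0, 0, 75], [0, 0, 0, 0, 0, 0, 75], [0, 0, -35, 0, 0, 0, 75], [0, 0, -90, 0, 0, 0, 40]]
  ]
}}

```text
t: 14.32
ee_pos: [0.5789, 0.0734, 0.1799]
tcp_rot: [179.7, -0.1, -90.1]
ft_force: [1.6, 0.6, 0.1]
grip_width: 0.0718
grasp_force: 0.0
```

Call:
{"name": "play_rows", "arguments": {
  "motion": [
    [[40, 28, -25, 0, 0, 0, 40], [80, 56, -50, 0, 0, 0, 40], [120, 84, -65, 0, 0, 0, 40], [160, 112, -65, 0, 0, 0, 40], [200, 140, -65, 0, 0, 0, 40]]
  ]
}}

```text
t: 14.95
ee_pos: [0.4385, -0.1269, 0.2465]
tcp_rot: [-180.0, 0.0, -90.1]
ft_force: [0.7, -0.7, 0.5]
grip_width: 0.0716
grasp_force: 0.0
```

Call:
{"name": "play_rows", "arguments": {
  "motion": [
    [[0, 0, 0, 0, 0, 0, 40], [0, 0, 0, 0, 0, 0, 40]]
  ]
}}

```text
t: 15.2
ee_pos: [0.4396, -0.1259, 0.2463]
tcp_rot: [-180.0, 0.0, -90.2]
ft_force: [-0.1, 0.1, -0.8]
grip_width: 0.0722
grasp_force: 0.0
```

Run:
```python
from h import *
s=get_state();c=read_camera("wrist");print(s["ee_pos"],s["tcp_rot"])
np.savez("w5",T=wristT(s,c),K=c["intrinsics"])
cv2.imwrite("pics/w5.png",c["image"][:,:,::-1])
```

```text
[ 0.43960413 -0.12585767  0.24625205] [-1.79989222e+02  8.17229390e-03 -9.01692477e+01]
```

View pics/w5.png

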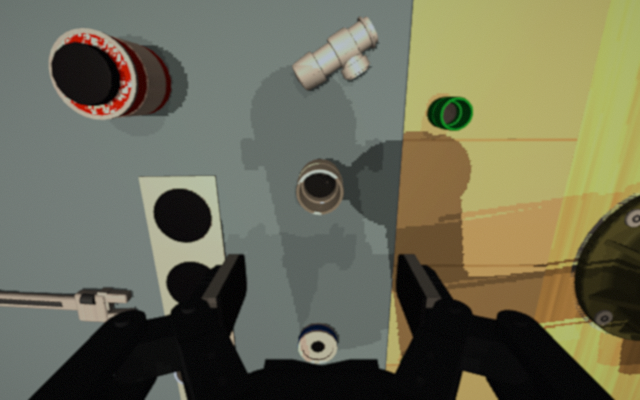

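Coupler_32: rim x 296..344, rim far edge v≈214, base near edge v≈158. Pad d is centred at (182,215).

Run:
```python
from h import *
f=np.load("w5.npz");c={"intrinsics":f["K"]}
for u,v,z in [(320,214,.105),(320,158,.055),(296,190,.105),(344,190,.105),(182,215,.058),(95,73,.12)]: print(ray(c,(u,v),z,f["T"]).round(4))
```

```text
[ 0.4405 -0.1101  0.105 ]
[ 0.4405 -0.1501  0.055 ]
[ 0.4607 -0.1318  0.105 ]
[ 0.4201 -0.1317  0.105 ]
[ 0.5825 -0.0922  0.058 ]
[ 0.6006 -0.2233  0.12  ]
```

Call:
{"name": "play_rows", "arguments": {
  "motion": [
    [[4, -1, 55, 0, 0, 0, 40], [4, -1, 110, 0, 0, 0, 40], [4, -1, 154, 0, 0, 0, 40], [4, -1, 154, 0, 0, 0, 40], [4, -1, 154, 0, 0, 0, 255]]
  ]
}}

```text
t: 15.88
ee_pos: [0.4418, -0.1297, 0.0945]
tcp_rot: [-179.9, -0.1, -90.1]
ft_force: [1.6, 1.0, 0.7]
grip_width: 0.0555
grasp_force: 0.0
```

Call:
{"name": "play_rows", "arguments": {
  "motion": [
    [[0, 0, 0, 0, 0, 0, 255], [0, 0, 0, 0, 0, 0, 255], [0, 0, 0, 0, 0, 0, 255], [0, 0, 0, 0, 0, 0, 255]]
  ]
}}

```text
t: 16.38
ee_pos: [0.4421, -0.1298, 0.095]
tcp_rot: [-179.7, -0.0, -90.1]
ft_force: [0.2, 1.7, 5.7]
grip_width: 0.0399
grasp_force: 25.8
```

Call:
{"name": "play_rows", "arguments": {
  "motion": [
    [[0, 0, -30, 0, 0, 0, 255], [0, 0, -65, 0, 0, 0, 255], [-40, -47, -65, 0, 0, 0, 255], [-80, -94, -65, 0, 0, 0, 255], [-120, -140, -65, 0, 0, 0, 255]]
  ]
}}

```text
t: 17.0
ee_pos: [0.5824, -0.0088, 0.1584]
tcp_rot: [-179.9, 0.0, -90.1]
ft_force: [-0.7, -0.4, 0.5]
grip_width: 0.0406
grasp_force: 25.6
```

Call:
{"name": "play_rows", "arguments": {
  "motion": [
    [[0, 0, 0, 0, 0, 0, 255], [0, 0, 30, 0, 0, 0, 255], [0, 0, 54, 0, 0, 0, 255], [0, 0, 61, 0, 0, 0, 255], [0, 0, 62, 0, 0, 0, 255]]
  ]
}}

```text
t: 17.62
ee_pos: [0.5806, -0.0108, 0.0975]
tcp_rot: [-179.9, -0.0, -90.1]
ft_force: [-3.6, 0.8, 5.5]
grip_width: 0.0401
grasp_force: 26.3
```

Call:
{"name": "play_rows", "arguments": {
  "motion": [
    [[0, 0, 0, 0, 0, 0, 40], [0, 0, 0, 0, 0, 0, 40], [0, 0, 0, 0, 0, 0, 40], [0, 0, -35, 0, 0, 0, 40], [0, 0, -90, 0, 0, 0, 0]]
  ]
}}

```text
t: 18.25
ee_pos: [0.5797, -0.0104, 0.1842]
tcp_rot: [179.7, -0.1, -90.1]
ft_force: [1.5, 0.5, 1.2]
grip_width: 0.0852
grasp_force: 0.0
```

Call:
{"name": "play_rows", "arguments": {
  "motion": [
    [[-31, 31, -30, 0, 0, 0, 0], [-62, 62, -60, 0, 0, 0, 0], [-93, 93, -70, 0, 0, 0, 0], [-124, 124, -70, 0, 0, 0, 0], [-153, 155, -70, 0, 0, 0, 0]]
  ]
}}

```text
t: 18.88
ee_pos: [0.4251, 0.1439, 0.2556]
tcp_rot: [-180.0, 0.0, -90.1]
ft_force: [0.1, 0.1, 0.5]
grip_width: 0.0855
grasp_force: 0.0
```

Call:
{"name": "play_rows", "arguments": {
  "motion": [
    [[0, 0, 0, 0, 0, 0, 0], [0, 0, 0, 0, 0, 0, 0]]
  ]
}}

```text
t: 19.12
ee_pos: [0.4263, 0.1431, 0.2555]
tcp_rot: [-180.0, -0.0, -90.1]
ft_force: [-0.0, -0.1, -0.5]
grip_width: 0.0852
grasp_force: 0.0
```

Run:
```python
from h import *
s=get_state();c=read_camera("wrist");print(s["ee_pos"],s["tcp_rot"])
np.savez("w6",T=wristT(s,c),K=c["intrinsics"])
cv2.imwrite("pics/w6.png",c["image"][:,:,::-1])
```

```text
[0.42629532 0.14309669 0.25548457] [-1.79976941e+02 -1.54092126e-04 -9.01020307e+01]
```

View pics/w6.png

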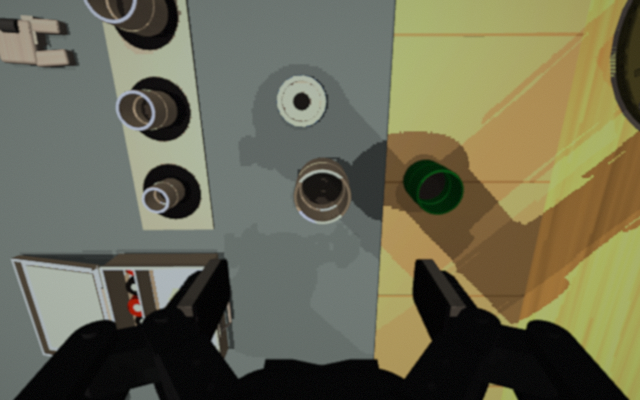

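Coupler_40 rim: x 294..351, far edge v≈222, base near edge v≈157. The green look-alike is at (433,187) and will be left alone.

Run:
```python
from h import *
f=np.load("w6.npz");c={"intrinsics":f["K"]}
for u,v,z in [(322,222,.113),(322,157,.055),(294,193,.113),(351,193,.113),(455,190,.058),(405,185,.058)]: print(ray(c,(u,v),z,f["T"]).round(4))
```

```text
[0.4255 0.1667 0.113 ]
[0.4253 0.1194 0.055 ]
[0.4493 0.1401 0.113 ]
[0.4007 0.1402 0.113 ]
[0.2883 0.1534 0.058 ]
[0.3402 0.148  0.058 ]
```

Call:
{"name": "play_rows", "arguments": {
  "motion": [
    [[0, 1, 55, 0, 0, 0, 0], [0, 1, 110, 0, 0, 0, 0], [0, 1, 158, 0, 0, 0, 0], [0, 1, 158, 0, 0, 0, 0], [0, 1, 158, 0, 0, 0, 255]]
  ]
}}

```text
t: 19.8
ee_pos: [0.4265, 0.143, 0.0997]
tcp_rot: [-179.9, 0.0, -90.2]
ft_force: [-0.7, 0.8, 1.4]
grip_width: 0.0698
grasp_force: 0.0
```

Call:
{"name": "play_rows", "arguments": {
  "motion": [
    [[0, 0, 0, 0, 0, 0, 255], [0, 0, 0, 0, 0, 0, 255], [0, 0, 0, 0, 0, 0, 255], [0, 0, 0, 0, 0, 0, 255]]
  ]
}}

```text
t: 20.3
ee_pos: [0.4264, 0.1438, 0.1]
tcp_rot: [-179.8, 0.1, -90.1]
ft_force: [-1.0, 0.5, 6.3]
grip_width: 0.0494
grasp_force: 26.1
```

Call:
{"name": "play_rows", "arguments": {
  "motion": [
    [[0, 0, -40, 0, 0, 0, 255], [20, 0, -80, 0, 0, 0, 255], [75, 0, -80, 0, 0, 0, 255], [130, -20, -80, 0, 0, 0, 255], [180, -55, -80, 0, 0, 0, 255]]
  ]
}}

```text
t: 20.92
ee_pos: [0.4803, -0.0384, 0.1791]
tcp_rot: [-179.8, 0.1, -90.1]
ft_force: [0.8, 1.7, 0.1]
grip_width: 0.0495
grasp_force: 26.6
```

Call:
{"name": "play_rows", "arguments": {
  "motion": [
    [[30, -35, 0, 0, 0, 0, 255], [55, -80, 0, 0, 0, 0, 255], [55, -101, 0, 0, 0, 0, 255], [55, -101, 0, 0, 0, 0, 255]]
  ]
}}

```text
t: 21.42
ee_pos: [0.5813, -0.0926, 0.1766]
tcp_rot: [179.9, -0.0, -90.2]
ft_force: [0.1, 0.5, -0.3]
grip_width: 0.0494
grasp_force: 26.7
```

Call:
{"name": "play_rows", "arguments": {
  "motion": [
    [[0, 0, 30, 0, 0, 0, 255], [0, 0, 60, 0, 0, 0, 255], [0, 0, 74, 0, 0, 0, 255], [0, 0, 77, 0, 0, 0, 255], [0, 0, 77, 0, 0, 0, 255]]
  ]
}}

```text
t: 22.05
ee_pos: [0.5809, -0.0921, 0.1018]
tcp_rot: [-179.9, -0.0, -90.1]
ft_force: [-1.6, 0.3, 1.9]
grip_width: 0.0496
grasp_force: 27.4
```

Light contact now. I'll release, lift and back off for a final look.

Call:
{"name": "play_rows", "arguments": {
  "motion": [
    [[0, 0, 1, 0, 0, 0, 255], [0, 0, 1, 0, 0, 0, 255], [0, 0, 1, 0, 0, 0, 30], [0, 0, 1, 0, 0, 0, 30], [0, 0, 1, 0, 0, 0, 30]]
  ]
}}

```text
t: 22.68
ee_pos: [0.5806, -0.0923, 0.0992]
tcp_rot: [180.0, -0.0, -90.1]
ft_force: [0.7, 0.2, -0.1]
grip_width: 0.0753
grasp_force: 0.0
```

Call:
{"name": "play_rows", "arguments": {
  "motion": [
    [[0, 0, -25, 0, 0, 0, 20], [0, 0, -75, 0, 0, 0, 20], [0, 0, -130, 0, 0, 0, 20], [0, 50, -150, 0, 0, 0, 20], [0, 100, -150, 0, 0, 0, 20]]
  ]
}}

```text
t: 23.3
ee_pos: [0.4803, -0.0921, 0.2511]
tcp_rot: [-179.8, -0.0, -90.2]
ft_force: [-0.8, 0.9, 0.9]
grip_width: 0.0788
grasp_force: 0.0
```

Call:
{"name": "play_rows", "arguments": {
  "motion": [
    [[50, 20, 0, 0, 0, 0, 20], [100, 40, 0, 0, 0, 0, 20], [150, 40, 0, 0, 0, 0, 20], [150, 40, 0, 0, 0, 0, 20], [150, 40, 0, 0, 0, 0, 20]]
  ]
}}

```text
t: 23.92
ee_pos: [0.4402, -0.2419, 0.2491]
tcp_rot: [180.0, 0.0, -90.2]
ft_force: [-0.9, -0.4, 0.9]
grip_width: 0.0785
grasp_force: 0.0
```

Run:
```python
from h import *
i=read_camera("top")["image"][:,:,::-1]
a=cv2.resize(i[50:180,150:420],None,fx=2.9,fy=2.9,interpolation=cv2.INTER_CUBIC)
cv2.imwrite("pics/f1.png",a)
i=read_camera("scene")["image"][:,:,::-1]
cv2.imwrite("pics/f2.png",cv2.resize(i[130:400,190:440],None,fx=2.2,fy=2.2,interpolation=cv2.INTER_CUBIC))
```

```text
(no output)
```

View pics/f1.png

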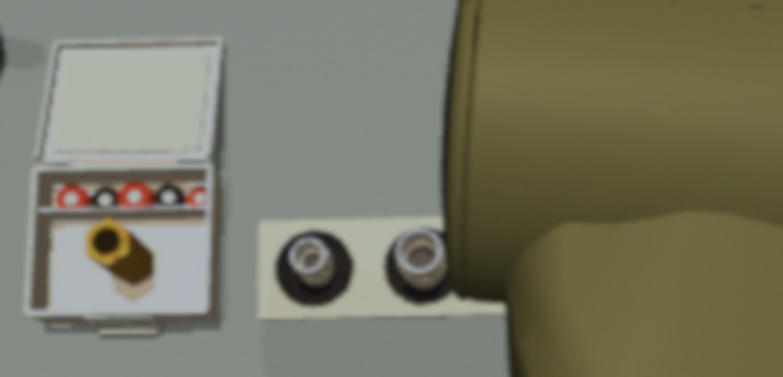

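View pics/f2.png

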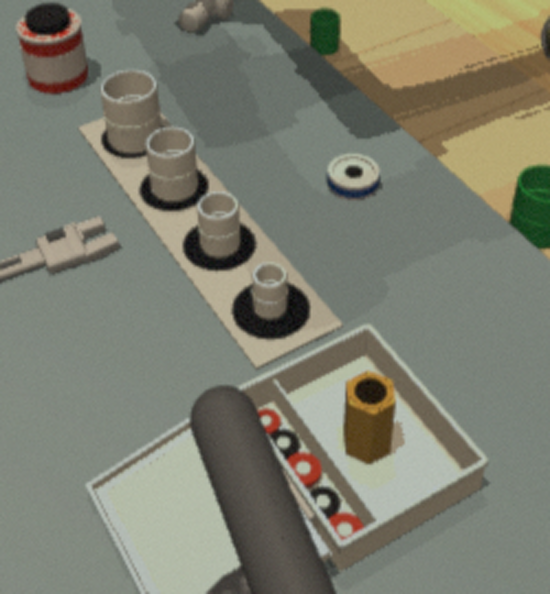

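The scene view shows the brass standing in the front compartment at (370,415). The couplers stand in order on their pads from the tin outward, at (270,290), (218,225), (171,165) and (130,110). The arm is clear, so I'm handing in.

```bash
python3 -c "
from plant import *
print(sign_off())"
```

```text
the job is handed in; nothing more can be done
None
```

The job is handed in at about 24 s: the brass socket stands upright in the tin's large front compartment, and couplers 20, 25, 32 and 40 stand upright on pads a to d, smallest next to the tin.

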